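# Snap the last foot onto a marble serving tray and hold it home

## Task

The round marble serving tray lies upside down on its foam pad with one of its three brass feet still missing. Take the loose foot that matches the two fitted ones (not the bigger one) out of the green box lid, press it straight down onto the bare stud until it clicks and sits flush on its collar, and keep pressing after the click. The program finishes while holding: the gripper stays on the foot and goes on pushing it down firmly, at about 10 N; do not shove the tray or disturb the other things on the bench.

Things in the scene. Friction and masses are not known exactly. Their poses are not given: they have to be found in the camera images.
- foot: The foot to fit: turned brass cap, 27 mm tall, 70 to 140 g, standing mouth down on the lid's foam. Flange 34 mm in diameter, 4 mm high, at the bottom; above it a straight drum 30 mm in diameter (grip here) up to 21 mm; black rubber disc on top. Origin at the centre of its underside, the seating face; z up through it. Round, so its yaw is free. A lip inside the mouth snaps over the stud's prongs.
- stud (a point): Centre of the bare stud at its collar face, where the foot's underside must come to rest; z up. Collar 36 mm in diameter, 3 mm high over the marble. Once clicked and pushed, the foot's origin is level with this point, within about 1 mm sideways, and more push goes straight into the tray. Pulling the foot off takes 8 N or more.
- stud_top (a point): Top of the bare stud, 11 mm above its collar face: a split brass head of four sprung prongs, 16 mm across, rounded; it finds the socket if the foot comes down within 2 mm of centred. First touch: foot's origin about 9 mm above the collar face; the push rises to 8 to 17 N at about 7.5 mm (less if slow), then drops past zero as the prongs draw the foot down with up to 10 N.
- tray: Round white marble tray, loose, 1.7 kg, 220 mm in diameter, upside down at any yaw on its brass gallery rail. Origin under its centre, on the pad, z up, x towards the bare stud. Marble face 42 mm, collar faces 45 mm above the origin. Three collars on a circle of 78 mm radius, 120 degrees apart; two carry fitted feet, like the loose one, 27 mm high.
- pad: Dark foam pad, 260 by 260 by 12 mm, fixed on the bench, under the tray. Origin at the centre of its underside.
- lid: Upturned green gift-box lid used as a parts tray, fixed, 150 (x) by 236 (y) by 28 mm, walls 4 mm, filled with dark foam to a height of 20 mm: the walls stand 8 mm over the foam. Origin at the centre of its underside. On the foam, in a row along its y, about 70 mm apart and in any order, stand the foot, a bigger foot and a lid knob.
- big_foot: A brass foot of another set: the same shape but bigger, 46 mm in diameter and 36 mm tall. In the green lid; leave it there. Origin at the centre of its underside.
- lid_knob: A slim brass lid knob, 30 mm across its base and 46 mm tall, with a narrow neck. In the green lid; leave it there. Origin at the centre of its underside.
- vase: Pale grey ceramic vase, 84 mm in diameter, 180 mm tall, standing at the right, beyond the tray; leave it. Origin at the centre of its underside.
- tape_roll: Roll of brown packing tape lying flat, 110 mm in diameter, 48 mm high, at the near right; leave it. Origin at the centre of its underside.
- marker: Black marker pen lying between the green lid and the pad, 140 mm long, 17 mm thick; leave it. Origin at its middle, underneath.
- cup: White ceramic cup without handle, 76 mm in diameter, 62 mm tall, beyond the green lid; leave it. Origin at the centre of its underside.
- candlestick: Brass candlestick, 76 mm across its base, 95 mm tall, beyond the gap between lid and tray; leave it. Origin at the centre of its underside.
Things that resemble listed ones, but are neither listed nor needed, are in the scene too. What is shaped like the tray but orange is not meant.

How it is judged (in metres and radians):
On the way, in this order (a step that is already met when the one before it is completed fails the run):
1. the foot is lifted out of the green lid (height (world z) of foot above 0.06 m), for 0.1 s.
2. the foot has clicked onto the bare stud, sits flush on its collar and is still being pressed down (horizontal distance between foot and stud below 0.003 m and z of foot in the frame of stud between -0.002 and 0.002 m and angle between the z axis of foot and the z axis of tray, either way round below 0.1 rad and angle between foot's own z axis and vertical below 0.15 rad and angle between tray's own z axis and vertical below 0.1 rad and contact force between foot and tray above 5 N and contact force between the fingers and foot above 5 N and contact force between tray and pad above 21 N), for 0.5 s.
At the end, for the whole second after the job is handed in: The foot sits on the bare stud: within 3 mm of centre, within 2 mm of flush, square within 0.1 rad, mouth down; the fingers are on it and push it down: over 5 N between foot and tray, over 21 N between tray and pad (18 N without a push) (all of step 2); the arm keeps its last pose, push and grip.
It fails at once if the tray is shoved more than 30 mm (distance of tray from where it was at the start of the episode above 0.03 m).
It fails at once if another thing on the bench is knocked or moved more than 40 mm (distance of any of big_foot, lid_knob, vase, tape_roll, marker, cup, candlestick from where it was at the start of the episode above 0.04 m or angle between any of big_foot, lid_knob, vase, tape_roll, cup, candlestick's own z axis and vertical above 0.6 rad).
It also fails if it takes over 42 s, if anything falls off the work surface, if the arm or the gripper's body presses on something with over 40 N, if the wrist force passes 120 N, or if a joint passes its speed limit or range.

## Robot

A 6-joint arm with a two-finger parallel gripper is mounted at the origin on the work surface. World frame = base frame: x ahead of the robot, y to its left, z up, the work surface at z = 0. Lengths are in m, angles in degrees, forces in N, time in s.
With the tool pointing down it reaches from about 0.4 to 0.825 m from the base axis. Payload 7 kg.
Tool frame: the origin (TCP) lies on the mounting face of the last link; the fingertips stand 178 mm ahead of it and the grasp point (between the pads) lies 159 mm ahead of it; z points along the fingers, y is the direction in which the jaws open and shut (so a half turn about z gives the same grasp; the last joint's range is limited). The gripper opens to 88 mm and grips with 3 to 60 N. Pads are 19 mm wide; open, the fingers measure 130 mm over their backs; the gripper's body (78 mm by 193 mm) begins 47 mm behind the grasp point.
Start: joints at [-50.243, 20.546, 0.682, 0, -70.136, -16.507], TCP at [0.266, -0.62, 0.405] pointing down, gripper open.
Joint ranges: [-176.03, 176.03], [-82.01, 121.73], [-58.28, 71.71], [-173.87, 95.51], [-174.79, -0.11], [-173.66, 173.66]. Speed limits (degrees/s): [136.94, 136.94, 172.46, 180, 180, 180].

## Interface

Orientations are given as [roll, pitch, yaw] about the fixed x, y, z axes, in that order (R = Rz(yaw) Ry(pitch) Rx(roll)).
In Python, from plant import r gives the robot as it stands. The module is installed in compiled form; this text tells all that it offers.
- The arm moves only by the tool carry_out, never from a script. Its argument "plan" is a list of rows, each a list of 3 entries, a list of its own where there are three numbers: the shift along the tool's x, y, z in m, then the turn, a rotation vector about the tool's x, y, z in degrees, then the closure in counts, from 0 (fully open) to 255 (shut). In form: [[[x, y, z], [ax, ay, az], hand], ...]. A call has 1 to 12 rows; each row shifts and turns the commanded pose from where the row before left it, along the tool's axes as they then stand; what a row does not reach is not made up. A row lasts 1/12 s, in which the tool goes at most 41.7 mm and 7.16 degrees, less where a joint would pass 70% of its speed; a pose out of reach is approached as far as the arm can. A call is refused whole if a number of a shift passes 0.0417 or a number of a turn 7.16, either way. A call with a gripper value outside its range is refused whole. The fingers move at their own pace and stop on an object; "grip_force" is the grip in N (left out, the last holds). Time passes only in rows, so rows that do not move let the fingers close. It gives the time, the measured TCP pose, the force and the opening at its end, in the units of the state.
- r.get_state(): the state, without advancing time (a new reading comes with each control period).
- r.capture(name): name is "scene" or "top" or "wrist"; returns the picture (384x512x3 uint8, red, green, blue); there is no depth.
- r.get_calibration(name): a dict with "K" (3x3 intrinsics, pixels), "D" ([k1, k2, p1, p2, k3] as OpenCV has them; the pictures are not rectified), "rvec" (rotation vector, rad) and "tvec" (3), from world to camera coordinates, as OpenCV has them. Camera axes: x right, y down, z forward; pixel columns grow to the right and rows downward; lengths in m; the calibration is good to about 2 mm. A picture is of the moment at which its call begins: read the wrist's pose just before it. get_calibration takes no time and is no camera call; for the wrist camera it gives the pose at the moment of the call.
- r.close_job(): hands the job in, once; it reports no verdict.
The state is a dict: "time_s": time; "joints": joint angles; "qd": joint speeds; "joint_torque": joint torques, N m; "tcp_pos": TCP position; "eef_rot": TCP orientation; "contact_force": force on the tool from outside, world axes, zero at the start; "moment": the same for the moment, N m; "gripper_width": finger opening in m.
Only numpy, scipy, OpenCV 4.12 (cv2) and the standard library are available. Lean on these libraries where they do the work, as an engineer would, in place of code of your own. Each camera call takes 0.05 s, during which the arm holds its last target. There are 200 camera calls.

## Working session

There is one attempt and no reset: what is moved stays moved. The work goes in short steps, Python scripts to look and compute and a tool call to move; the robot and the scene stay as the last step left them, time stands still between calls to the robot, and variables do not carry over. Pictures are saved under pics/ and viewed, about 8 in all and at most 12, crops included, and the job is handed in when it is done.

Besides the shell and the picture viewer there is one more tool, called by a JSON object that holds its "method" and its "body", one argument or row to a line. carry_out: Moves the arm, as the interface text tells. Its arguments: {"type":"object","properties":{"plan":{"type":"array","items":{"type":"array"}},"grip_force":{"type":"number"}},"required":["plan"]}

```bash
mkdir -p pics; cat > h.py <<'E'
import numpy as np, cv2
from plant import r
def cal(n):
    c=r.get_calibration(n); return [np.array(c[k],float) for k in("K","D","rvec","tvec")]
def save(n,f,crop=None,s=1):
    im=r.capture(n)[:,:,::-1]
    np.save('pics/'+f+'.npy',im)
    if crop: im=im[crop[1]:crop[3],crop[0]:crop[2]]
    cv2.imwrite('pics/'+f+'.png',cv2.resize(im,None,fx=s,fy=s,interpolation=cv2.INTER_CUBIC))
def ray(c,uv):
    K,D,rv,t=c; R=cv2.Rodrigues(rv)[0]
    p=cv2.undistortPoints(np.array([[uv]],float),K,D)[0,0]
    return -R.T@t.ravel(), R.T@np.array([p[0],p[1],1])
def at(c,uv,z):
    o,d=ray(c,uv); return o+d*(z-o[2])/d[2]
def pix(c,P):
    return cv2.projectPoints(np.array([P],float),c[2],c[3],c[0],c[1])[0][0,0]
E
python3 - <<'E'
from h import *
for n in("top","scene"): save(n,n+'1',None,1.5); c=cal(n); print(n,ray(c,(256,192)))
print(r.get_state())
E
```

```text
top (array([ 0.26539804, -0.03580575,  1.24721362]), array([ 0.21062631, -0.01335471, -0.97764195]))
scene (array([1.25110462, 0.55576028, 0.79887022]), array([-0.61888015, -0.49594345, -0.60912745]))
{'time_s': 0.1, 'joints': array([-5.02436091e+01,  2.05874704e+01,  6.37777457e-01, -1.72756134e-02,
       -7.01343403e+01, -1.65061175e+01]), 'qd': array([ 0.03860156,  0.00352503,  0.11552525, -0.04009595, -0.04273148,
        0.0242852 ]), 'joint_torque': array([-9.83222890e-04, -5.84162486e+01,  2.93753529e+01,  7.01564714e+00,
        1.02001344e-02, -6.47029242e-05]), 'tcp_pos': array([ 0.26637383, -0.6200286 ,  0.40380658]), 'eef_rot': array([ 1.79914815e+02, -8.30583052e-03, -1.56755603e+02]), 'contact_force': array([0.48172451, 0.2658826 , 0.92771596]), 'moment': array([-0.03220315,  0.0273349 ,  0.02494641]), 'gripper_width': 0.08751421113364645}
```

View pics/top1.png

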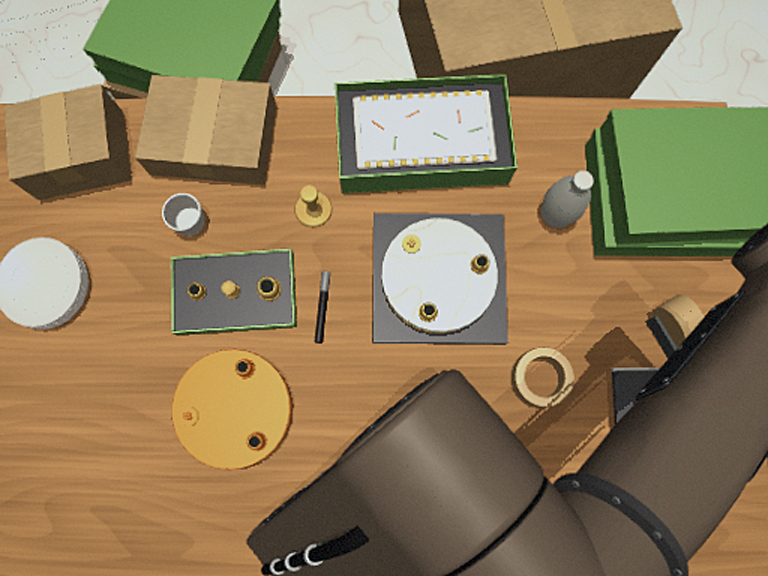

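View pics/scene1.png

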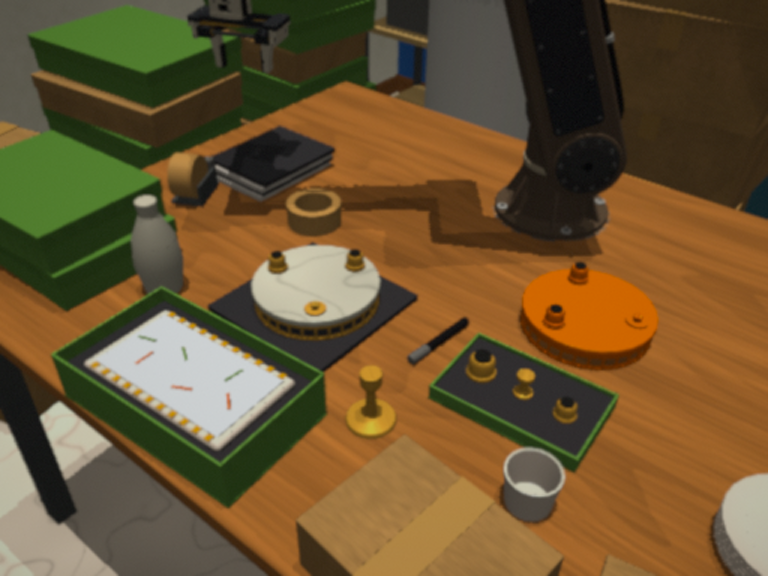

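```bash
python3 - <<'E'
from h import *
c=cal("top"); s=cal("scene")
def tri(a,b):
    o1,d1=ray(c,np.array(a)/1.5);o2,d2=ray(s,np.array(b)/1.5)
    t=np.linalg.lstsq(np.c_[d1,-d2],o2-o1,rcond=None)[0]; p,q=o1+t[0]*d1,o2+t[1]*d2
    return (p+q)/2,np.linalg.norm(p-q)
print('foot',at(c,(195/1.5,289/1.5),.047),tri((195,289),(567,403)))
print('knob',at(c,(230/1.5,286/1.5),.066))
print('big',at(c,(268/1.5,286/1.5),.056))
print('stud',at(c,(411/1.5,243/1.5),.068),tri((411,243),(315,306)))
print('f1',at(c,(482/1.5,261/1.5),.084),'f2',at(c,(429/1.5,310/1.5),.084))
print('lid corners',[at(c,np.array(p)/1.5,.028).round(3)[:2] for p in((172,258),(293,250),(295,325),(173,332))])
print('candle',at(c,(309/1.5,194/1.5),.095),'tray c',at(c,(440/1.5,275/1.5),.054))
w=r.get_calibration("wrist"); R=cv2.Rodrigues(np.array(w['rvec'],float))[0]
st=r.get_state()
from scipy.spatial.transform import Rotation as Ro
T=Ro.from_euler('xyz',st['eef_rot'],degrees=True).as_matrix()
cp=-R.T@np.array(w['tvec'],float).ravel(); print('cam in tool',T.T@(cp-st['tcp_pos']),'axes',(T.T@R.T).round(3).tolist(),w['K'])
E
```

```text
foot [0.52292774 0.30485243 0.047     ] (array([0.52361069, 0.30780953, 0.04108392]), np.float64(0.0027765035782001124))
knob [0.52435767 0.23391658 0.066     ]
big [0.52634824 0.16463739 0.056     ]
stud [ 0.6056104  -0.10290712  0.068     ] (array([ 0.60817746, -0.10321203,  0.05845469]), np.float64(0.0005915475608751125))
f1 [ 0.56662376 -0.23261249  0.084     ] f2 [ 0.47511633 -0.1329968   0.084     ]
lid corners [array([0.589, 0.359]), array([0.604, 0.123]), array([0.457, 0.116]), array([0.444, 0.348])]
candle [0.69298732 0.08725839 0.095     ] tray c [ 0.54725876 -0.1574121   0.054     ]
cam in tool [ 7.10708578e-02 -9.12333177e-05  2.01922668e-02] axes [[0.001, -0.965, -0.262], [1.0, 0.001, 0.0], [-0.0, -0.262, 0.965]] [[300.38490149   0.         250.04706108]
 [  0.         300.38490149 191.13812676]
 [  0.           0.           1.        ]]
```

{"method": "carry_out", "body": {
  "plan": [
    [[0, 0, 0], [0, 0, -7], 0],
    [[0, 0, 0], [0, 0, -7], 0],
    [[0, 0, 0], [0, 0, -7], 0],
    [[0, 0, 0], [0, 0, -7], 0],
    [[0, 0, 0], [0, 0, -7], 0],
    [[0, 0, 0], [0, 0, -7], 0],
    [[0, 0, 0], [0, 0, -7], 0],
    [[0, 0, 0], [0, 0, -7], 0],
    [[0, 0, 0], [0, 0, -7], 0],
    [[0, 0, 0], [0, 0, -7], 0]
  ],
  "grip_force": 25
}}

```text
time_s: 0.93
tcp_pos: [0.2664, -0.6201, 0.4041]
eef_rot: [180.0, 0.0, -86.4]
contact_force: [0.3, -0.3, -0.2]
gripper_width: 0.0875
```

{"method": "carry_out", "body": {
  "plan": [
    [[-0.033, -0.0235, 0], [0, 0, 0], 0],
    [[-0.033, -0.0235, 0], [0, 0, 0], 0],
    [[-0.033, -0.0235, 0], [0, 0, 0], 0],
    [[-0.033, -0.0235, 0], [0, 0, 0], 0],
    [[-0.033, -0.0235, 0], [0, 0, 0], 0],
    [[-0.033, -0.0235, 0], [0, 0, 0], 0],
    [[-0.033, -0.0235, 0], [0, 0, 0], 0],
    [[-0.033, -0.0235, 0], [0, 0, 0], 0],
    [[-0.033, -0.0235, 0], [0, 0, 0], 0],
    [[-0.033, -0.0235, 0], [0, 0, 0], 0],
    [[-0.033, -0.0235, 0], [0, 0, 0], 0],
    [[-0.033, -0.0235, 0], [0, 0, 0], 0]
  ]
}}

```text
time_s: 1.93
tcp_pos: [0.526, -0.2068, 0.4046]
eef_rot: [180.0, 0.0, -86.7]
contact_force: [0.6, -0.2, -0.4]
gripper_width: 0.0873
```

{"method": "carry_out", "body": {
  "plan": [
    [[-0.03, -0.0235, 0.02], [0, 0, 0], 0],
    [[-0.03, -0.0235, 0.02], [0, 0, 0], 0],
    [[-0.03, -0.0235, 0.02], [0, 0, 0], 0],
    [[0, 0, 0], [0, 0, 0], 0],
    [[0, 0, 0], [0, 0, 0], 0],
    [[0, 0, 0], [0, 0, 0], 0]
  ]
}}

```text
time_s: 2.43
tcp_pos: [0.5887, -0.1178, 0.3462]
eef_rot: [179.9, -0.0, -86.7]
contact_force: [-0.4, 0.0, -0.5]
gripper_width: 0.0877
```

```bash
python3 - <<'E'
from h import *
import pickle
pickle.dump(cal("wrist"),open('pics/w1.pkl','wb')); save("wrist",'w1',None,1.5)
print(pix(cal("wrist"),[.6056,-.1029,.068])*1.5, r.get_state()['tcp_pos'],r.get_state()['eef_rot'])
E
```

```text
[344.34206974 310.59339467] [ 0.58853541 -0.11834381  0.3467816 ] [ 1.79996890e+02 -1.00967344e-02 -8.67538074e+01]
```

View pics/w1.png

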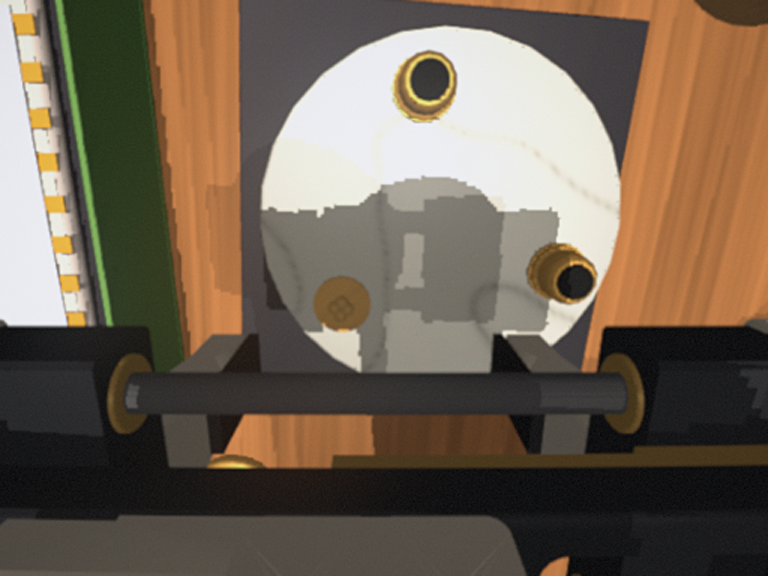

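```bash
python3 - <<'E'
from h import *
import pickle
c=pickle.load(open('pics/w1.pkl','rb'))
im=np.load('pics/w1.npy')
g=lambda u,z: at(c,np.array(u)/1.5,z).round(4)
print('collar',g((341.5,303.5),.057),'head',g((341,307),.068)); a,b=g((430,79),.084),g((575,281),.084)
print(a,b,np.linalg.norm(a-b),'expect .1351')
m=(a+b)/2; d=(b-a)[:2]; n=np.array([-d[1],d[0]])/np.linalg.norm(d)
print('stud by geometry',m[:2]+n*.117,m[:2]-n*.117)
h=cv2.resize(im[150:240,180:280],None,fx=6,fy=6,interpolation=cv2.INTER_CUBIC); cv2.imwrite('pics/w1c.png',h)
E
```

```text
collar [ 0.6079 -0.1035  0.057 ] head [ 0.6075 -0.1047  0.068 ]
[ 0.5671 -0.2312  0.084 ] [ 0.477  -0.1326  0.084 ] 0.13356635055282454 expect .1351
stud by geometry [ 0.43567944 -0.26082482] [ 0.60842056 -0.10297518]
```

View pics/w1c.png

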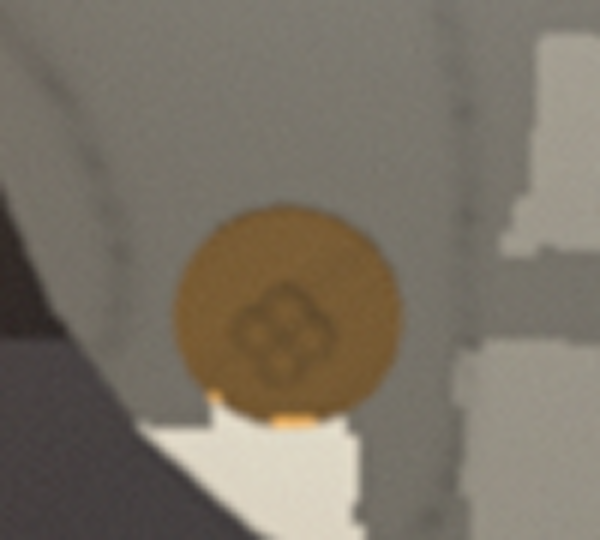

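{"method": "carry_out", "body": {
  "plan": [
    [[-0.039, 0.004, 0], [0, 0, 0], 0],
    [[-0.039, 0.004, 0], [0, 0, 0], 0],
    [[-0.039, 0.004, 0], [0, 0, 0], 0],
    [[-0.039, 0.004, 0], [0, 0, 0], 0],
    [[-0.039, 0.004, 0], [0, 0, 0], 0],
    [[-0.039, 0.004, 0], [0, 0, 0], 0],
    [[-0.039, 0.004, 0], [0, 0, 0], 0],
    [[-0.039, 0.004, 0], [0, 0, 0], 0],
    [[-0.039, 0.004, 0], [0, 0, 0], 0],
    [[-0.039, 0.003, 0], [0, 0, 0], 0],
    [[-0.036, 0.003, 0], [0, 0, 0], 0]
  ]
}}

```text
time_s: 3.4
tcp_pos: [0.5224, 0.3057, 0.348]
eef_rot: [-179.9, 0.1, -86.8]
contact_force: [1.0, -0.6, 1.0]
gripper_width: 0.0874
```

{"method": "carry_out", "body": {
  "plan": [
    [[0, 0, 0.02], [0, 0, 0], 0],
    [[0, 0, 0.02], [0, 0, 0], 0],
    [[0, 0, 0.02], [0, 0, 0], 0],
    [[0, 0, 0], [0, 0, 0], 0],
    [[0, 0, 0], [0, 0, 0], 0]
  ]
}}

```text
time_s: 3.82
tcp_pos: [0.523, 0.3039, 0.2868]
eef_rot: [180.0, -0.1, -86.8]
contact_force: [0.3, 0.4, 0.8]
gripper_width: 0.0874
```

```bash
python3 - <<'E'
from h import *
import pickle
pickle.dump(cal("wrist"),open('pics/w2.pkl','wb')); save("wrist",'w2',None,1.5)
print(pix(cal("wrist"),[.523,.305,.047])*1.5, r.get_state()['tcp_pos'],r.get_state()['eef_rot'])
E
```

```text
[374.96572467 308.10508855] [0.52331459 0.30428067 0.28792836] [-1.79936005e+02  2.46918560e-02 -8.68045590e+01]
```

View pics/w2.png

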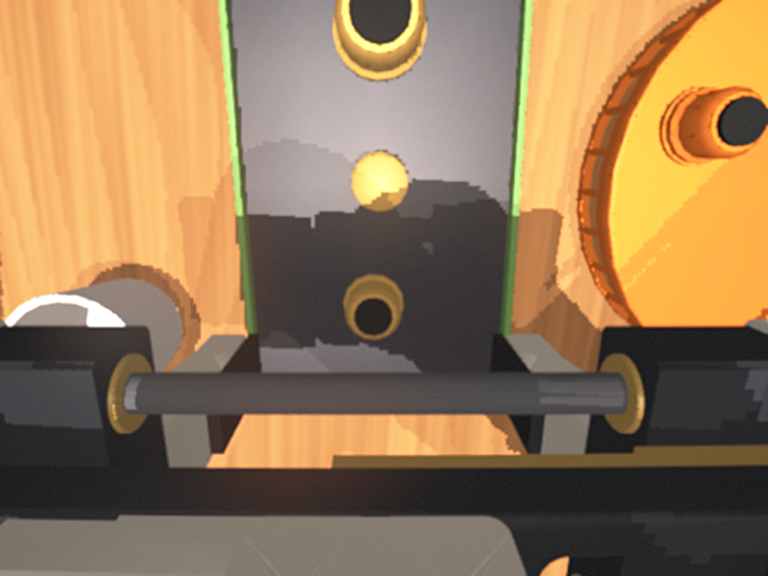

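```bash
python3 - <<'E'
from h import *
import pickle
c=pickle.load(open('pics/w2.pkl','rb'))
im=np.load('pics/w2.npy')[150:240,200:300]
g=lambda u,z: at(c,np.array(u)/1.5,z).round(4)
print(g((373,316),.047),g((373,316),.044),g((373.5,302),.020)); print('knob',g((380,181),.066))
print('walls',g((515,240),.028),g((241,240),.028))
cv2.imwrite('pics/w2c.png',cv2.resize(im,None,fx=6,fy=6,interpolation=cv2.INTER_CUBIC))
E
```

```text
[0.523  0.3082 0.047 ] [0.523  0.3092 0.044 ] [0.5228 0.309  0.02  ]
knob [0.5237 0.2398 0.066 ]
walls [0.4492 0.2676 0.028 ] [0.5956 0.2759 0.028 ]
```

View pics/w2c.png

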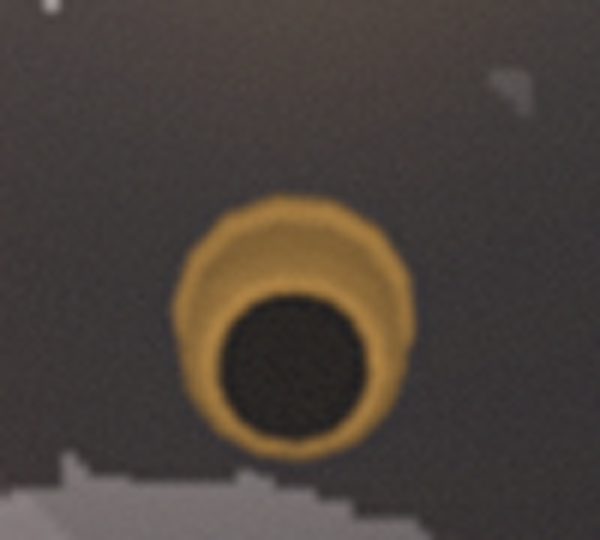

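{"method": "carry_out", "body": {
  "plan": [
    [[-0.004, 0, 0.02], [0, 0, 0], 0],
    [[0, 0, 0.02], [0, 0, 0], 0],
    [[0, 0, 0.015], [0, 0, 0], 0],
    [[0, 0, 0.01], [0, 0, 0], 0],
    [[0, 0, 0.008], [0, 0, 0], 0],
    [[0, 0, 0.006], [0, 0, 0], 0],
    [[0, 0, 0], [0, 0, 0], 0],
    [[0, 0, 0], [0, 0, 0], 0],
    [[0, 0, 0], [0, 0, 0], 0]
  ]
}}

```text
time_s: 4.62
tcp_pos: [0.5227, 0.3092, 0.2085]
eef_rot: [-179.9, 0.0, -86.7]
contact_force: [0.7, -0.2, 0.7]
gripper_width: 0.0877
```

```bash
python3 - <<'E'
from h import *
import time
for i in range(4):
    r.capture("top"); s=r.get_state(); print(s['tcp_pos'].round(4),s['contact_force'].round(2),s['eef_rot'].round(2))
E
```

```text
[0.5227 0.3092 0.2084] [-0.18  0.57  0.37] [-1.7994e+02  5.0000e-02 -8.6740e+01]
[0.5226 0.3092 0.2084] [-0.05  0.3   0.64] [-1.7994e+02  5.0000e-02 -8.6740e+01]
[0.5226 0.3092 0.2083] [-0.44  0.04 -0.1 ] [-1.7995e+02  5.0000e-02 -8.6740e+01]
[0.5225 0.3091 0.2081] [-0.75  0.15 -0.3 ] [-1.7996e+02  3.0000e-02 -8.6740e+01]
```

{"method": "carry_out", "body": {
  "plan": [
    [[0, 0, 0.0025], [0, 0, 0], 0],
    [[0, 0, 0.002], [0, 0, 0], 0],
    [[0, 0, 0], [0, 0, 0], 0],
    [[0, 0, 0], [0, 0, 0], 80],
    [[0, 0, 0], [0, 0, 0], 120],
    [[0, 0, 0], [0, 0, 0], 150],
    [[0, 0, 0], [0, 0, 0], 180],
    [[0, 0, 0], [0, 0, 0], 220],
    [[0, 0, 0], [0, 0, 0], 255],
    [[0, 0, 0], [0, 0, 0], 255],
    [[0, 0, 0], [0, 0, 0], 255],
    [[0, 0, 0], [0, 0, 0], 255]
  ],
  "grip_force": 45
}}

```text
time_s: 5.82
tcp_pos: [0.5224, 0.309, 0.2031]
eef_rot: [-180.0, 0.0, -86.8]
contact_force: [0.9, -1.7, 0.1]
gripper_width: 0.0332
```

{"method": "carry_out", "body": {
  "plan": [
    [[0, 0, 0], [0, 0, 0], 255],
    [[0, 0, 0], [0, 0, 0], 255],
    [[0, 0, 0], [0, 0, 0], 255]
  ]
}}

```text
time_s: 6.07
tcp_pos: [0.5224, 0.309, 0.2031]
eef_rot: [-180.0, 0.0, -86.7]
contact_force: [0.2, -0.2, -0.1]
gripper_width: 0.0288
```

{"method": "carry_out", "body": {
  "plan": [
    [[0, 0, 0], [0, 0, 0], 255],
    [[0, 0, -0.004], [0, 0, 0], 255],
    [[0, 0, -0.01], [0, 0, 0], 255],
    [[0, 0, -0.02], [0, 0, 0], 255],
    [[0, 0, -0.025], [0, 0, 0], 255],
    [[0, 0, -0.025], [0, 0, 0], 255],
    [[0, 0, -0.025], [0, 0, 0], 255],
    [[0, 0, -0.015], [0, 0, 0], 255],
    [[0, 0, -0.005], [0, 0, 0], 255],
    [[0, 0, 0], [0, 0, 0], 255],
    [[0, 0, 0], [0, 0, 0], 255]
  ]
}}

```text
time_s: 6.98
tcp_pos: [0.522, 0.3087, 0.3317]
eef_rot: [180.0, 0.0, -86.8]
contact_force: [0.7, 0.2, -1.9]
gripper_width: 0.029
```

```bash
python3 - <<'E'
from h import *
import pickle
s=r.get_state();print(s['tcp_pos'],s['contact_force'],s['gripper_width'])
pickle.dump(cal("wrist"),open('pics/w3.pkl','wb')); save("wrist",'w3',None,1.5)
save("scene",'s3',None,1)
E
python3 -c "
import cv2,numpy as np
a=cv2.imread('pics/w3.png');b=cv2.imread('pics/s3.png')
cv2.imwrite('pics/c3.png',np.vstack([a[250:500,100:700],cv2.resize(b[40:300,200:512],(600,340))]))"
```

```text
[0.52204956 0.30869729 0.33165624] [ 0.68719274  0.1582627  -1.89702261] 0.029020104681117726
```

View pics/c3.png

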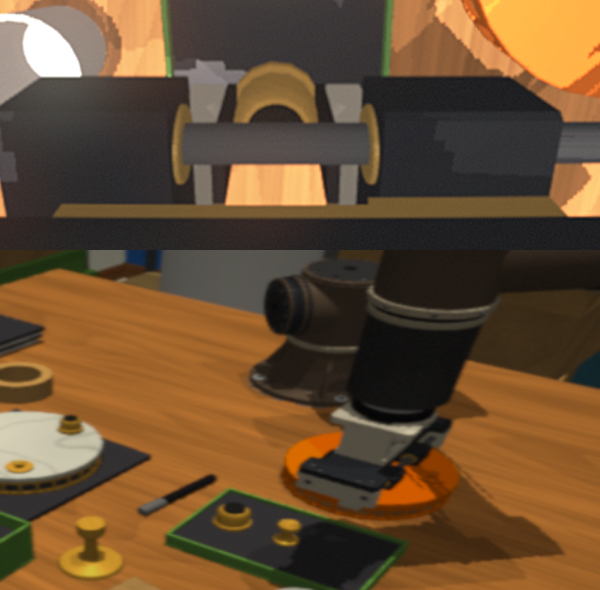

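```bash
python3 - <<'E'
from h import *
import pickle
from scipy.spatial.transform import Rotation as Ro
c=pickle.load(open('pics/w3.pkl','rb'))
T=Ro.from_euler('xyz',[180,0,-86.8],degrees=True).as_matrix(); p=np.array([.52205,.3087,.33166])
t=np.linspace(0,2*np.pi,180)
im=np.load('pics/w3.npy')
for dx in(-.001,0,.001):
  for z in(.1795,.1835):
    P=np.c_[dx+.017*np.cos(t),.017*np.sin(t),0*t+z]@T.T+p
    q=cv2.projectPoints(P,c[2],c[3],c[0],c[1])[0][:,0]; print(dx,z,'top',q[:,1].min(),'x',q[:,0].min(),q[:,0].max())
crop=cv2.resize(im[195:255,210:300],None,fx=8,fy=8,interpolation=cv2.INTER_CUBIC); cv2.imwrite('pics/w3c.png',crop)
E
```

```text
-0.001 0.1795 top 210.9434154060596 x 219.25377555243057 278.4099321315153
-0.001 0.1835 top 208.6640232754046 x 219.918120751438 277.78353010651466
0 0.1795 top 209.24807063323345 x 219.20867420673616 278.4571901523834
0 0.1835 top 207.00320063394707 x 219.87508461591344 277.82873937039386
0.001 0.1795 top 207.54733451152208 x 219.16347111692605 278.5045597389307
0.001 0.1835 top 205.33722426282674 x 219.83195398878286 277.87405267601036
```

View pics/w3c.png

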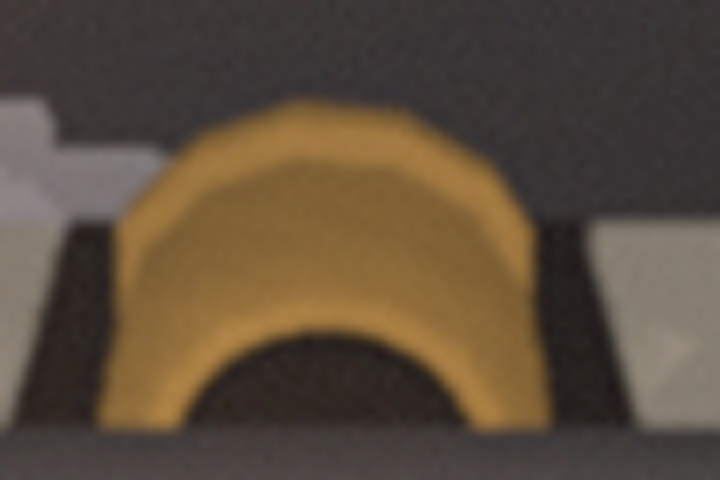

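{"method": "carry_out", "body": {
  "plan": [
    [[0.02, -0.003, 0], [0, 0, 0], 255],
    [[0.038, -0.006, 0], [0, 0, 0], 255],
    [[0.038, -0.006, 0], [0, 0, 0], 255],
    [[0.038, -0.006, 0], [0, 0, 0], 255],
    [[0.038, -0.006, 0], [0, 0, 0], 255],
    [[0.038, -0.006, 0], [0, 0, 0], 255],
    [[0.038, -0.006, 0], [0, 0, 0], 255],
    [[0.038, -0.006, 0], [0, 0, 0], 255],
    [[0.038, -0.006, 0], [0, 0, 0], 255],
    [[0.038, -0.006, 0], [0, 0, 0], 255],
    [[0.038, -0.006, 0], [0, 0, 0], 255],
    [[0.016, -0.001, 0], [0, 0, 0], 255]
  ]
}}

```text
time_s: 8.08
tcp_pos: [0.6101, -0.1066, 0.3303]
eef_rot: [179.8, -0.0, -86.9]
contact_force: [0.3, 0.5, -1.6]
gripper_width: 0.0289
```

{"method": "carry_out", "body": {
  "plan": [
    [[0, 0, 0], [0, 0, 0], 255],
    [[0, 0, 0], [0, 0, 0], 255],
    [[0, 0, 0], [0, 0, 0], 255],
    [[0, 0, 0], [0, 0, 0], 255],
    [[0, 0, 0], [0, 0, 0], 255],
    [[0, 0, 0], [0, 0, 0], 255]
  ]
}}

```text
time_s: 8.58
tcp_pos: [0.6099, -0.1017, 0.3321]
eef_rot: [-180.0, 0.0, -86.7]
contact_force: [-0.4, 0.6, -0.8]
gripper_width: 0.029
```

```bash
python3 - <<'E'
from h import *
import pickle
s=r.get_state();print(s['tcp_pos'],s['eef_rot'],s['contact_force'])
pickle.dump(cal("wrist"),open('pics/w4.pkl','wb')); save("wrist",'w4',(190,165,290,255),7)
E
```

```text
[ 0.60990876 -0.10174523  0.33210236] [-1.79995474e+02  2.94038375e-03 -8.66660882e+01] [-0.43681593  0.59862036 -0.80271403]
```

View pics/w4.png

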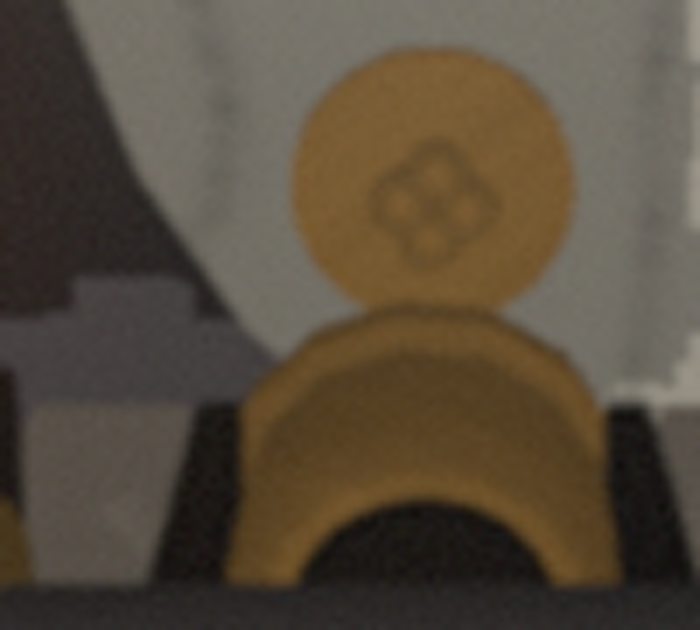

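```bash
python3 - <<'E'
from h import *
import pickle
from scipy.spatial.transform import Rotation as Ro
c=pickle.load(open('pics/w4.pkl','rb'))
T=Ro.from_euler('xyz',[180,0,-86.67],degrees=True).as_matrix(); p=np.array([.6099,-.10175,.3321])
tl=lambda P:(T.T@(P-p)).round(4)
A=at(c,(252,191.3),.057); print('collar',A,tl(A))
H=at(c,(190+435/7,165+203/7),.068); print('head',H,tl(H))
t=np.linspace(0,2*np.pi,180)
for dx in(-.001,0,.001):
  P=np.c_[dx+.017*np.cos(t),.0012+.017*np.sin(t),0*t+.1835]@T.T+p
  q=cv2.projectPoints(P,c[2],c[3],c[0],c[1])[0][:,0]; print(dx,'flange top in crop',(q[:,1].min()-165)*7)
for dy in(0,.0012):
  P=np.array([[0,dy,.1565]])@T.T+p; print('disc x in crop',(pix(c,P[0])-[190,165])*7)
# predicted collar topmost row with centre A
P=np.c_[.018*np.cos(t),.018*np.sin(t),0*t]+A; q=cv2.projectPoints(P,c[2],c[3],c[0],c[1])[0][:,0]; print((q.min(0)-[190,165])*7,(q.max(0)-[190,165])*7)
E
```

```text
collar [ 0.60765322 -0.10320109  0.057     ] [0.0013 0.0023 0.2751]
head [ 0.60764577 -0.10384256  0.068     ] [0.002  0.0024 0.2641]
-0.001 flange top in crop 305.68377641777056
0 flange top in crop 294.05809316458516
0.001 flange top in crop 282.3963347688569
disc x in crop [412.53078724 638.65018929]
disc x in crop [429.32154532 638.66446556]
[290.74101928  43.39500153] [577.24982444 319.84248216]
```

{"method": "carry_out", "body": {
  "plan": [
    [[0.0018, 0.0007, 0.01], [0, 0, 0], 255],
    [[0, 0, 0.02], [0, 0, 0], 255],
    [[0, 0, 0.015], [0, 0, 0], 255],
    [[0, 0, 0.01], [0, 0, 0], 255],
    [[0, 0, 0.008], [0, 0, 0], 255],
    [[0, 0, 0.005], [0, 0, 0], 255],
    [[0, 0, 0], [0, 0, 0], 255],
    [[0, 0, 0], [0, 0, 0], 255],
    [[0, 0, 0], [0, 0, 0], 255],
    [[0, 0, 0], [0, 0, 0], 255]
  ]
}}

```text
time_s: 9.47
tcp_pos: [0.6096, -0.1046, 0.2649]
eef_rot: [-179.9, -0.0, -86.7]
contact_force: [0.3, 0.6, -1.2]
gripper_width: 0.0286
```

```bash
python3 - <<'E'
from h import *
import pickle
s=r.get_state();print(s['tcp_pos'],s['eef_rot'],s['contact_force'])
save("wrist",'w5',(190,165,290,255),4); save("scene",'s5',(160,100,300,230),4)
a=cv2.imread('pics/w5.png');b=cv2.imread('pics/s5.png')
b=cv2.resize(b,(400,371)); o=np.zeros((371,800,3),np.uint8);o[:360,:400]=a;o[:,400:]=b
cv2.imwrite('pics/c5.png',o)
E
```

```text
[ 0.60959878 -0.10456883  0.26492557] [-1.79916797e+02 -5.73114927e-04 -8.67451192e+01] [ 0.2629448   0.6494995  -1.22922961]
```

View pics/c5.png

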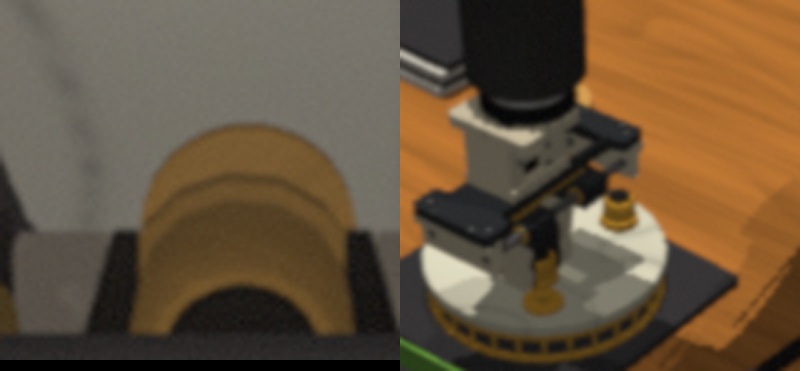

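```bash
python3 - <<'E'
from h import *
from scipy.optimize import least_squares as ls
K,D,rv,tv=cal("wrist"); s=r.get_state()
from scipy.spatial.transform import Rotation as Ro
T=Ro.from_euler('xyz',s['eef_rot'],degrees=True).as_matrix(); p=s['tcp_pos']
t=np.linspace(0,2*np.pi,360)
def bb(x,y,z,R):
    q=cv2.projectPoints(np.c_[x+R*np.cos(t),y+R*np.sin(t),0*t+z]@T.T+p,rv,tv,K,D)[0][:,0]; return (q-[190,165])*4
def fit(z,R,top,cx): # cx = centre column of visible arc
    f=lambda v:[bb(v[0],v[1],z,R)[:,1].min()-top, (bb(v[0],v[1],z,R)[:,0].min()+bb(v[0],v[1],z,R)[:,0].max())/2-cx]
    v=ls(f,[0,0.001],diff_step=1e-3,x_scale=1e-3).x; b=bb(v[0],v[1],z,R); return (v*1e3).round(2),b[:,0].min().round(),b[:,0].max().round()
print('collar mm',fit(p[2]-.057,.018,122,248.5)); print('flange mm',fit(.1831,.017,172,243.2))
E
```

```text
collar mm (array([-1.13,  1.97]), np.float64(140.0), np.float64(357.0))
flange mm (array([-0.47,  1.02]), np.float64(127.0), np.float64(359.0))
```

{"method": "carry_out", "body": {
  "plan": [
    [[-0.0006, 0.0008, 0.003], [0, 0, 0], 255],
    [[0, 0, 0.004], [0, 0, 0], 255],
    [[0, 0, 0.003], [0, 0, 0], 255],
    [[0, 0, 0.002], [0, 0, 0], 255],
    [[0, 0, 0], [0, 0, 0], 255],
    [[0, 0, 0], [0, 0, 0], 255],
    [[0, 0, 0], [0, 0, 0], 255]
  ]
}}

```text
time_s: 10.15
tcp_pos: [0.6085, -0.104, 0.2521]
eef_rot: [180.0, -0.0, -86.7]
contact_force: [0.0, -0.9, -1.3]
gripper_width: 0.0289
```

{"method": "carry_out", "body": {
  "plan": [
    [[0, 0, 0.001], [0, 0, 0], 255],
    [[0, 0, 0.001], [0, 0, 0], 255],
    [[0, 0, 0.001], [0, 0, 0], 255],
    [[0, 0, 0], [0, 0, 0], 255],
    [[0, 0, 0], [0, 0, 0], 255]
  ]
}}

```text
time_s: 10.57
tcp_pos: [0.6087, -0.1038, 0.2493]
eef_rot: [-180.0, 0.0, -86.7]
contact_force: [-0.1, 1.2, 0.1]
gripper_width: 0.0289
```

Contact is expected about here. I continue in small steps.

{"method": "carry_out", "body": {
  "plan": [
    [[0, 0, 0.0005], [0, 0, 0], 255],
    [[0, 0, 0.0005], [0, 0, 0], 255],
    [[0, 0, 0], [0, 0, 0], 255],
    [[0, 0, 0], [0, 0, 0], 255]
  ]
}}

```text
time_s: 10.9
tcp_pos: [0.6088, -0.1038, 0.2488]
eef_rot: [-179.9, 0.0, -86.7]
contact_force: [-1.2, 2.0, 5.0]
gripper_width: 0.0289
```

{"method": "carry_out", "body": {
  "plan": [
    [[0, 0, 0.0005], [0, 0, 0], 255],
    [[0, 0, 0.0005], [0, 0, 0], 255],
    [[0, 0, 0], [0, 0, 0], 255],
    [[0, 0, 0], [0, 0, 0], 255]
  ]
}}

```text
time_s: 11.23
tcp_pos: [0.6089, -0.1037, 0.2483]
eef_rot: [-179.9, 0.0, -86.7]
contact_force: [-1.8, 3.3, 8.0]
gripper_width: 0.0287
```

{"method": "carry_out", "body": {
  "plan": [
    [[-0.0007, 0.0004, 0], [0, 0, 0], 255],
    [[0, 0, 0], [0, 0, 0], 255],
    [[0, 0, 0], [0, 0, 0], 255],
    [[0, 0, 0], [0, 0, 0], 255]
  ]
}}

```text
time_s: 11.57
tcp_pos: [0.6086, -0.1032, 0.2483]
eef_rot: [-179.9, -0.0, -86.7]
contact_force: [-0.5, 1.9, 6.7]
gripper_width: 0.0289
```

{"method": "carry_out", "body": {
  "plan": [
    [[0, 0, 0.0005], [0, 0, 0], 255],
    [[0, 0, 0.0005], [0, 0, 0], 255],
    [[0, 0, 0], [0, 0, 0], 255],
    [[0, 0, 0], [0, 0, 0], 255]
  ]
}}

```text
time_s: 11.9
tcp_pos: [0.6087, -0.1033, 0.2478]
eef_rot: [-179.8, -0.0, -86.7]
contact_force: [-1.5, 1.5, 10.4]
gripper_width: 0.0288
```

{"method": "carry_out", "body": {
  "plan": [
    [[-0.0003, 0.0004, 0.0005], [0, 0, 0], 255],
    [[0, 0, 0.0005], [0, 0, 0], 255],
    [[0, 0, 0], [0, 0, 0], 255],
    [[0, 0, 0], [0, 0, 0], 255]
  ]
}}

```text
time_s: 12.23
tcp_pos: [0.6084, -0.103, 0.2469]
eef_rot: [-179.8, -0.0, -86.7]
contact_force: [-1.3, 2.0, 10.5]
gripper_width: 0.0288
```

{"method": "carry_out", "body": {
  "plan": [
    [[0, 0, 0.0005], [0, 0, 0], 255],
    [[0, 0, 0.0005], [0, 0, 0], 255],
    [[0, 0, 0], [0, 0, 0], 255],
    [[0, 0, 0], [0, 0, 0], 255]
  ]
}}

```text
time_s: 12.57
tcp_pos: [0.6084, -0.103, 0.2453]
eef_rot: [-179.8, -0.0, -86.7]
contact_force: [0.3, 2.1, 5.2]
gripper_width: 0.0288
```

Past the peak (10.5 N, now dropping). Continue down to the seat.

{"method": "carry_out", "body": {
  "plan": [
    [[0, 0, 0.001], [0, 0, 0], 255],
    [[0, 0, 0.001], [0, 0, 0], 255],
    [[0, 0, 0], [0, 0, 0], 255],
    [[0, 0, 0], [0, 0, 0], 255]
  ]
}}

```text
time_s: 12.9
tcp_pos: [0.6075, -0.1029, 0.241]
eef_rot: [180.0, 0.0, -86.8]
contact_force: [3.6, 1.2, -8.1]
gripper_width: 0.0288
```

{"method": "carry_out", "body": {
  "plan": [
    [[0, 0, 0.001], [0, 0, 0], 255],
    [[0, 0, 0.001], [0, 0, 0], 255],
    [[0, 0, 0], [0, 0, 0], 255],
    [[0, 0, 0], [0, 0, 0], 255]
  ]
}}

```text
time_s: 13.23
tcp_pos: [0.6074, -0.1031, 0.2401]
eef_rot: [180.0, -0.0, -86.7]
contact_force: [1.2, 1.1, -0.6]
gripper_width: 0.0288
```

{"method": "carry_out", "body": {
  "plan": [
    [[0, 0, 0.001], [0, 0, 0], 255],
    [[0, 0, 0.0005], [0, 0, 0], 255],
    [[0, 0, 0], [0, 0, 0], 255],
    [[0, 0, 0], [0, 0, 0], 255],
    [[0, 0, 0], [0, 0, 0], 255]
  ]
}}

```text
time_s: 13.65
tcp_pos: [0.6074, -0.1031, 0.2401]
eef_rot: [-180.0, -0.0, -86.7]
contact_force: [-3.7, 3.8, 9.9]
gripper_width: 0.0286
```

{"method": "carry_out", "body": {
  "plan": [
    [[-0.0004, 0.0004, 0], [0, 0, 0], 255],
    [[0, 0, 0], [0, 0, 0], 255],
    [[0, 0, 0], [0, 0, 0], 255],
    [[0, 0, 0], [0, 0, 0], 255],
    [[0, 0, 0], [0, 0, 0], 255],
    [[0, 0, 0], [0, 0, 0], 255],
    [[0, 0, 0], [0, 0, 0], 255],
    [[0, 0, 0], [0, 0, 0], 255],
    [[0, 0, 0], [0, 0, 0], 255],
    [[0, 0, 0], [0, 0, 0], 255],
    [[0, 0, 0], [0, 0, 0], 255],
    [[0, 0, 0], [0, 0, 0], 255]
  ]
}}

```text
time_s: 14.65
tcp_pos: [0.6072, -0.103, 0.2401]
eef_rot: [-179.9, -0.0, -86.7]
contact_force: [-2.5, 0.6, 8.5]
gripper_width: 0.029
```

```bash
python3 - <<'E'
from h import *
save("scene",'s6',(150,90,310,250),4)
for i in range(6):
    r.capture("top"); s=r.get_state(); print(s['time_s'],s['tcp_pos'].round(4),s['contact_force'].round(2),s['gripper_width'])
E
```

```text
14.75 [ 0.6072 -0.103   0.24  ] [-1.7   1.15  8.64] 0.02878629642326357
14.8 [ 0.6072 -0.103   0.24  ] [-2.08  0.89  8.66] 0.02875796087452174
14.85 [ 0.6072 -0.103   0.24  ] [-2.65  0.12  8.54] 0.02886760327317395
14.9 [ 0.6072 -0.103   0.24  ] [-2.29 -0.15  9.02] 0.028766455046165162
14.95 [ 0.6072 -0.103   0.2401] [-2.63  0.7   9.  ] 0.028673349071290436
15.0 [ 0.6072 -0.103   0.24  ] [-2.41  0.81  8.39] 0.028502882677592378
```

View pics/s6.png

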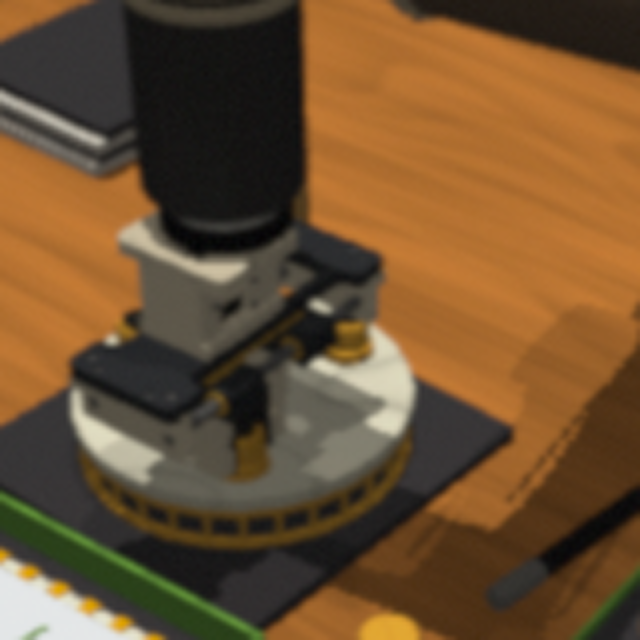

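{"method": "carry_out", "body": {
  "plan": [
    [[0, 0.0002, 0.0003], [0, 0, 0], 255],
    [[0, 0, 0], [0, 0, 0], 255],
    [[0, 0, 0], [0, 0, 0], 255],
    [[0, 0, 0], [0, 0, 0], 255],
    [[0, 0, 0], [0, 0, 0], 255],
    [[0, 0, 0], [0, 0, 0], 255],
    [[0, 0, 0], [0, 0, 0], 255],
    [[0, 0, 0], [0, 0, 0], 255],
    [[0, 0, 0], [0, 0, 0], 255],
    [[0, 0, 0], [0, 0, 0], 255],
    [[0, 0, 0], [0, 0, 0], 255],
    [[0, 0, 0], [0, 0, 0], 255]
  ]
}}

```text
time_s: 16.0
tcp_pos: [0.6071, -0.103, 0.24]
eef_rot: [-179.9, -0.0, -86.7]
contact_force: [-2.2, 0.5, 9.6]
gripper_width: 0.0287
```

```bash
python3 - <<'E'
from h import *
s=r.get_state(); print(s['time_s'],s['tcp_pos'].round(4),s['contact_force'].round(2),s['gripper_width'])
if s['contact_force'][2]>7: print(r.close_job())
E
```

```text
16.0 [ 0.6071 -0.103   0.24  ] [-2.24  0.47  9.57] 0.028701873331338994
the job is handed in; nothing more can be done
None
```

I took the matching small foot out of the green lid, pressed it onto the bare stud until it clicked, and handed the job in at 16.0 s with the gripper still pushing it down. The interface gives no verdict.

- **Click:** the push reached about 10.5 N, then the force dropped to −8 N as the prongs drew the foot down. This fits the click described.
- **Seat:** the tool stopped at z 0.2401, the height I had worked out beforehand for flush. It stayed there to within 0.1 mm while I pressed harder.
- **Final hold:** the wrist reads 9.6 N of push, with a small leftover side force of about 2 N. The fingers stand at 28.7 mm on the 30 mm drum; that reading was the same throughout the grip.
- **Picture check:** the last scene view shows the foot upright on its collar. The tray looks unmoved, and nothing in that view was disturbed. I did not measure the tray's position again, nor check the rest of the bench after the press.
- **Disagreement:** the wrist camera showed the held foot about 1 mm to one side of the tool axis. I lined up foot and stud against each other in the picture, then made sub-millimetre shifts to ease the side force.

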